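# Shut, bolt and start the curing box

## Robot

A 7-joint arm with a two-finger parallel gripper is mounted at the origin on a cart in front of the work surface, level with it; the furniture and walls round the work are solid. World frame = base frame: x ahead of the robot, y to its left, z up, the work surface at z = 0. Lengths are in mm, angles in rad, forces in N, time in s.
With the tool pointing down it reaches from about 425 to 925 mm from the base axis. Payload 6.8 kg.
Tool frame: the origin (TCP) lies at the very end of the fingers, on their centre line; the grasp point (between the pads) lies 19 mm behind it (env.tcp_to_grasp is the z of the grasp point in the tool frame, in mm); z points along the fingers, y is the line along which they close (so a half turn about z gives the same grasp; the last joint's range is limited). The gripper opens to 85 mm and grips with 20 to 120 N. Pads are 22 mm wide; open, the fingers measure 114 mm over their backs; the gripper's body (76 mm by 85 mm) begins 54 mm behind the grasp point. The pads swing forward as they close: fully open they stand 13 mm farther back than shut.
Start: joints at [-1.294, 0.477, 0.022, 1.555, -0.011, 1.109, -0.083], TCP at [253.375, 625.658, 231.308] pointing down, gripper open.
Joint ranges: [-2.96, 2.96], [-0.34, 2.1], [-1.41, 1.46], [0.24, 2.44], [-1.37, 4.51], [0.17, 1.92], [-2.96, 2.96]. Speed limits (rad/s): [2.39, 2.39, 3.14, 3.14, 3.14, 3.14, 3.14].

## Interface

Orientations are given as a unit quaternion [x, y, z, w].
In Python, from plant import env gives the robot as it stands.
- The arm moves only by the tool drive_tool, never from a script. Its argument "deltas" is a list of rows, each an object with "twist": the turn, a rotation vector about the world's x, y, z in degrees, a list of three; "travel": the shift along the world's x, y, z in cm, a list of three; "claw": the closure in counts, from 0 (fully open) to 255 (shut). In form: [{"twist": [rx, ry, rz], "travel": [dx, dy, dz], "claw": claw}, ...]. A call has 1 to 10 rows; each row shifts and turns the commanded pose from where the row before left it; what a row does not reach is not made up. A row lasts 1/10 s, in which the tool goes at most 50 mm and 8.59 degrees, less where a joint would pass 70% of its speed; a pose out of reach is approached as far as the arm can. A call is refused whole if a number of a shift passes 5 or a number of a turn 8.59, either way. A call with a gripper value outside its range is refused whole. The fingers move at their own pace and stop on an object; the grip force is fixed at half the most. Time passes only in rows, so rows that do not move let the fingers close. It gives the time, the measured TCP pose, the force, the opening and the grip force at its end, in the units of the state.
- env.get_state(): the state, without advancing time (a new reading comes with each control period).
- env.grab_frame(name): name is "side" or "top"; returns a dict with "image" (480x640x3 uint8, red, green, blue), "z_map" (480x640 float32, mm along the optical axis (not along the pixel's ray), 0 where there is no reading), "fovy" (degrees; the focal length in pixels is half the picture's height over the tangent of half this angle, whatever the lens; pixels are square), "cx", "cy" (the principal point, pixels), "view" (4x4, takes a point from world to camera coordinates). Camera axes: x right, y down, z forward; pixel columns grow to the right and rows downward; lengths in mm; the calibration is good to about 2 mm. A picture is of the moment at which its call begins.
- env.sign_off(): hands the job in; it is judged then, once.
Trained networks look in a picture, given as the dict that the camera call returned (one of the last four; its "shot" number tells which), for a name from the list of things; names that differ only in an ending like _2 or _b are one class to them, and where a whole thing is asked for, a point or a joint stands for the part that bears it (a point fixed in the world has none). Each returns a list of dicts, best first, with "score" (0 to 1); they miss things now and then, are a little off and sometimes report something else, mostly with a low value. They report only what shows in the picture. A call takes as long as a camera call.
- env.boxes_of(picture, name): "box" ([left, top, width, height] in pixels, round what is visible of it).
- env.spot_point(picture, name): "position" ([column, row] in pixels: a listed point, or the origin of a listed thing).
The state is a dict: "t": time; "joint_positions": joint angles; "qvel": joint speeds; "joint_efforts": joint torques, N m; "ee_pos": TCP position; "eef_rot": TCP orientation; "ft_force": force on the tool from outside, world axes, zero at the start; "moment": the same for the moment, N m; "finger_gap": finger opening in mm; "gripper_force": force on a finger pad.
Only numpy, scipy, OpenCV 4.12 (cv2) and the standard library are available. Lean on these libraries where they do the work, as an engineer would, in place of code of your own. Each camera call takes 0.05 s, during which the arm holds its last target. There are 200 camera calls.

## Task

The printed gear is ready for curing: with your fingertips, push the amber door of the curing box fully shut without slamming it, then push the red tab of the bolt on its roof all the way along to the right to lock the door, and then press the green start button right down and let it go. Only push and press, do not pick anything up; leave the gear on its turntable and the things standing around where they are.

Things in the scene. Friction and masses are not known exactly. Their poses are not given: they have to be found in the camera images.
- cure_box: Curing box: fixed grey housing on a black base, 140 (x) x 180 (y) x 150 mm high (all sizes here in mm). Origin: centre of the underside. Its -x side is the open front, closed by the door; +y is the hinge side (left, seen from the robot), z up. The flat roof, 150 high, carries the bolt and the button.
- door (a joint): Opening angle of the amber door in its black frame, rad: 0 = shut across the box's front; grows to 1.6 as it opens to the front and left. 175 wide, 8 thick, 32 to 148 above the bench. Swings lightly (0.04 N m friction), stays where left; no latch or spring.
- door_hinge (a point): Point on the door's upright hinge axis at roof height, at [-75, 87, 150] in the box's frame. The axis runs through the door's left end, in the middle of its thickness: shut, the free edge lies 175 to -y of it and the outer face 4 to -x of it.
- door_push (a point): Point on the door's outer face, 120 from the hinge axis, 25 below its top edge: a good place to push. Its -x points out of the face, -y to the free edge. Near the free edge a pull lip stands out 9 mm, 51 to 83 above the bench. A steel staple on the top edge, 144 to 162 from the hinge, rises to 164 above the bench and reaches 29 back over the roof when shut.
- bolt (a joint): Travel of the slide bolt on the roof, m: 0 = drawn back (unlocked), 0.030 = fully home at its stop, its rod through the door's staple. It slides along the box's -y (to the right, away from the hinge side) with about 1.2 N of friction and stays where it is left.
- bolt_tab (a point): Centre of the top of the bolt's red tab, which is 16 (x) x 10 (y) x 26 high and stands from 2 to 28 above the roof, 52 to the front of the box's centre. Push it on its +y face (free roof behind it). A guide 10 high stands on the right of the tab, clear of its travel.
- start (a joint): Travel of the start button, m: 0 = up, 0.006 = pressed right down (about 5 N), springs back by itself.
- start_top (a point): Centre of the top of the green button, 28 across, in a black housing on the roof, at x = 30, y = 45 in the box's frame; pressed downward.
- gear: Loose grey printed gear, 46 across, 16 high, on the aluminium turntable inside the box (turntable top 36 above the bench). Origin: centre of its underside. To be left alone.
- cup: Loose clear plastic cup, 62 across, 53 high, origin centre of underside. Bystander.
- tape: Loose roll of beige tape lying flat, 94 across, 25 high, origin centre of underside. Bystander.
- cube: Loose green printed cube, 25, origin centre of underside. Bystander.
- pen: Loose red and white marker lying flat, 135 long, 16 high, origin centre of underside. Bystander.

How it is judged:
By the outcome, as a careful person would: the job done as asked, in the order asked, and still so for the second after the job is handed in, with the robot touching nothing.
It also fails if it takes over 53 s, if anything falls off the work surface, if the arm or the gripper's body presses on something with over 40 N, if the wrist force passes 120 N, or if a joint passes its speed limit or range.

## Working session

There is one attempt and no reset: what is moved stays moved. The work goes in short steps, Python scripts to look and compute and a tool call to move; the robot and the scene stay as the last step left them, time stands still between calls to the robot, and variables do not carry over. Pictures are saved under pics/ and viewed, at most 10 in all, crops included, and the job is handed in when it is done.

Besides the shell and the picture viewer there is one more tool, called by a JSON object that holds its "fn" and its "kwargs", one argument or row to a line. drive_tool: Moves the arm, as the interface text tells. Its arguments: {"type":"object","properties":{"deltas":{"type":"array"}},"required":["deltas"]}

```bash
mkdir -p pics; cat > h.py <<'E'
import numpy as np, cv2
from plant import env
def ray(f,uv,z):
    F=240/np.tan(np.radians(f["fovy"])/2)
    p=np.array([(uv[0]-f["cx"])*z/F,(uv[1]-f["cy"])*z/F,z,1.])
    return (np.linalg.inv(f["view"])@p)[:3]
def cloud(f):
    F=240/np.tan(np.radians(f["fovy"])/2); z=f["z_map"]
    v,u=np.mgrid[:480,:640]
    P=np.stack([(u-f["cx"])*z/F,(v-f["cy"])*z/F,z,np.ones_like(z)],-1)@np.linalg.inv(f["view"]).T
    return P[...,:3]
def onplane(f,uv,h):
    a=ray(f,uv,1.); c=np.linalg.inv(f["view"])[:3,3]; d=a-c
    return c+d*(h-c[2])/d[2]
def proj(f,p):
    F=240/np.tan(np.radians(f["fovy"])/2)
    q=f["view"]@np.append(p,1.); return q[:2]/q[2]*F+[f["cx"],f["cy"]]
def save(f,n): cv2.imwrite(f"pics/{n}.png",f["image"][...,::-1])
E
python3 - <<'E'
from h import *
np.set_printoptions(precision=1,suppress=True)
for n in("top","side"):
    f=env.grab_frame(n); save(f,n+"0"); C=cloud(f); np.savez(n+"0.npz",C=C,img=f["image"])
    print(n,np.linalg.inv(f["view"])[:3,3])
    for k in("door_hinge","door_push","bolt_tab","start_top","cure_box","gear","cup","tape","cube","pen"):
        for r in env.spot_point(f,k)[:2]:
            u,v=np.array(r["position"]); i,j=int(np.clip(v,0,479)),int(np.clip(u,0,639))
            print(k,round(r["score"],2),np.array(r["position"]),C[i,j])
s=env.get_state();print({k:np.round(v,3) for k,v in s.items()})
E
```

```text
top [ 439.    18.7 1213.7]
door_hinge 0.69 [253.8 221.5] [550.7 166.1 147. ]
door_push 0.58 [296.  253.8] [474.5  66.3 146.9]
bolt_tab 0.43 [291.5 209.8] [573.4  75.1 180.1]
start_top 0.59 [266.4 177.8] [650.2 132.7 168.1]
cure_box 0.67 [292.4 197.2] [605.1  73.9 153.3]
cup 0.79 [161.6 238.8] [524.  430.    2.7]
tape 0.71 [455.5 276.2] [ 413.1 -345.2   -0.3]
cube 0.4 [477.2 196. ] [ 620.5 -401.7   27.5]
pen 0.54 [197.  286.2] [396.7 330.8  14.3]
side [ 214.2 -868.5  595.2]
door_hinge 0.59 [304.  205.5] [648.2 513.4   0.3]
door_push 0.76 [292.8 233.4] [476.3  65.4 123.9]
door_push 0.66 [329.5 207.5] [573.1  70.1 177.5]
bolt_tab 0.4 [329.2 207.7] [573.1  70.1 177.5]
start_top 0.49 [349.4 193.1] [817.1 509.4  26.5]
cure_box 0.56 [344.6 261.1] [585.3  -6.4  64.6]
cup 0.69 [274.5 219.4] [511.9 401.7  13.2]
tape 0.72 [325.  406.9] [ 409.1 -357.4    1.4]
cube 0.85 [454.5 398.7] [ 616.6 -425.9   17.7]
pen 0.63 [273.5 219.3] [510.  407.3  11.1]
{'t': np.float64(1.1), 'joint_positions': array([-1.3,  0.5,  0. ,  1.6, -0. ,  1.1, -0.1]), 'qvel': array([-0.,  0.,  0., -0.,  0., -0., -0.]), 'joint_efforts': array([ -0. , -59.6,   1.6, -28.2,   0. ,   0. ,  -0. ]), 'ee_pos': array([253.4, 625.7, 231.3]), 'eef_rot': array([ 0.2,  1. ,  0. , -0. ]), 'ft_force': array([-0.9, -0.4,  0.4]), 'moment': array([ 0., -0.,  0.]), 'gripper_force': np.float64(0.0), 'finger_gap': np.float64(85.381)}
```

View pictures.

View pics/top0.png

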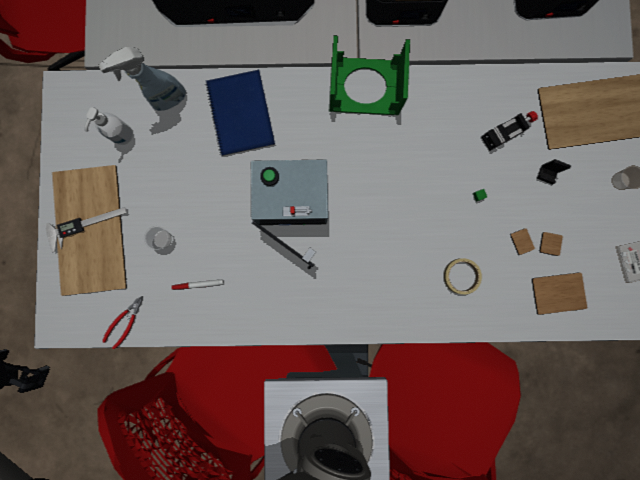

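View pics/side0.png

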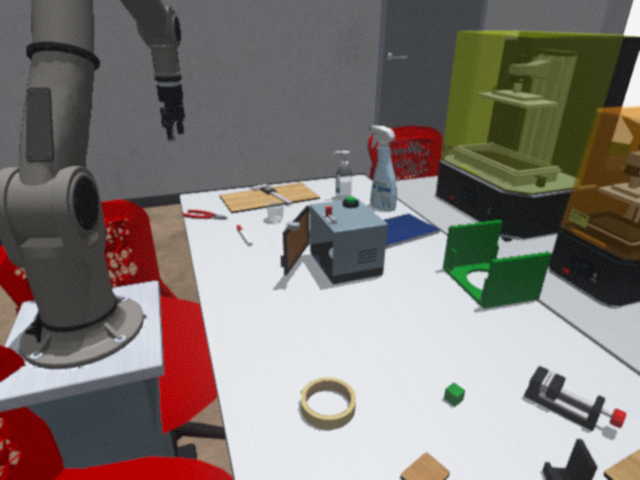

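```bash
python3 - <<'E'
from h import *
np.set_printoptions(precision=1,suppress=True)
d=np.load("top0.npz");C=d["C"];I=d["img"].astype(int)
x,y,z=C[...,0],C[...,1],C[...,2]
reg=(x>380)&(x<720)&(y>-80)&(y<250)
roof=reg&(abs(z-150)<6)&(x>530)
pts=C[roof][:,:2].astype(np.float32)
print("roof",cv2.minAreaRect(pts),np.median(z[roof]))
R,G,B=I[...,0],I[...,1],I[...,2]
for n,m in(("red",(R>120)&(G<80)&(B<80)&reg&(z>160)),("green",(G>R+40)&(G>B+30)&reg&(z>150)),("stapleish",reg&(z>156)&(x<530)),("doortop",reg&(abs(z-148)<6)&(x<545))):
    P=C[m]; print(n,len(P)); 
    if len(P): print(P.min(0),P.max(0),np.median(P,0))
m=reg&(abs(z-148)<8)&(x<545)
if m.sum()>5: print(cv2.minAreaRect(C[m][:,:2].astype(np.float32)),cv2.fitLine(C[m][:,:2].astype(np.float32),cv2.DIST_HUBER,0,.01,.01).ravel())
E
```

```text
roof ((613.6143188476562, 81.70216369628906), (164.23135375976562, 179.00140380859375), 0.27307945489883423) 150.01415257441408
red 25
[439.   18.7 175.7] [ 578.5   77.6 1213.7] [571.4  72.9 178.3]
green 114
[439.   18.7 161.8] [ 666.2  139.6 1213.7] [653.9 125.3 171.7]
stapleish 1299
[439.   18.7 156.4] [ 485.    51.9 1213.7] [ 439.    18.7 1213.7]
doortop 226
[443.9  27.1 143. ] [543.8 165.4 153.3] [498.2  99.7 147.7]
((495.84393310546875, 96.24269104003906), (167.5811767578125, 7.948825836181641), 53.432125091552734) [  0.6   0.8 497.9  99.4]
```

The top view shows the roof at cols 251–328, rows 159–222, the door ajar from (254,221) to (315,270), the red tab at (293,211) and the green button at (269,177). The side view confirms the door is open about 0.64 rad and nothing stands in its way. The box is at about (625,82) with yaw near 0, so the hinge is at about (550,169).

{"fn": "drive_tool", "kwargs": {
  "deltas": [
    {"twist":[0,0,0],"travel":[0.8,-2.3,0],"claw":255},
    {"twist":[0,0,0],"travel":[1.6,-4.6,0],"claw":255},
    {"twist":[0,0,0],"travel":[1.6,-4.6,0],"claw":255},
    {"twist":[0,0,0],"travel":[1.6,-4.6,0],"claw":255},
    {"twist":[0,0,0],"travel":[1.6,-4.6,0],"claw":255},
    {"twist":[0,0,0],"travel":[1.6,-4.6,0],"claw":255},
    {"twist":[0,0,0],"travel":[1.6,-4.6,0],"claw":255},
    {"twist":[0,0,0],"travel":[1.6,-4.6,0],"claw":255},
    {"twist":[0,0,0],"travel":[1.6,-4.6,0],"claw":255},
    {"twist":[0,0,0],"travel":[1.0,-3,0],"claw":255}
  ]
}}

```text
t: 2.1
ee_pos: [400.2, 201.1, 231.6]
eef_rot: [0.193, 0.981, 0.0, 0.0]
ft_force: [0.3, 0.7, -0.5]
finger_gap: 0.1
gripper_force: 0.0
```

{"fn": "drive_tool", "kwargs": {
  "deltas": [
    {"twist":[0,0,0],"travel":[1.4,-4.0,0],"claw":255},
    {"twist":[0,0,0],"travel":[1.4,-4.0,0],"claw":255},
    {"twist":[0,0,0],"travel":[0.8,-2.0,-1.0],"claw":255},
    {"twist":[0,0,0],"travel":[0.3,0,-3.0],"claw":255},
    {"twist":[0,0,0],"travel":[0,0,-3.5],"claw":255},
    {"twist":[0,0,0],"travel":[0,0,-2.5],"claw":255},
    {"twist":[0,0,0],"travel":[0,0,-1.0],"claw":255},
    {"twist":[0,0,0],"travel":[0,0,0],"claw":255}
  ]
}}

```text
t: 2.9
ee_pos: [437.8, 104.4, 120.6]
eef_rot: [0.191, 0.982, -0.001, -0.001]
ft_force: [-0.2, -0.1, 0.1]
finger_gap: -0.3
gripper_force: 0.0
```

```bash
python3 - <<'E'
from h import *
f=env.grab_frame("top"); g=env.grab_frame("side")
o=lambda f,u,v:cv2.resize(f["image"][v:v+150,u:u+200,::-1],(600,450),interpolation=2)
cv2.imwrite("pics/a.png",cv2.resize(np.hstack([o(f,200,150),o(g,230,130)]),(800,300)))
E
```

```text
(no output)
```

View pics/a.png

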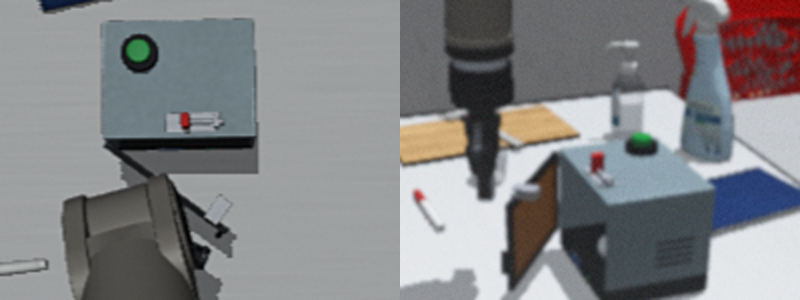

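The picture shows the closed fingers outside the amber door, about 4 cm off its face, with nothing in between. Now I push along the door's arc.

{"fn": "drive_tool", "kwargs": {
  "deltas": [
    {"twist":[0,0,0],"travel":[0.7,-0.6,0],"claw":255},
    {"twist":[0,0,0],"travel":[0.7,-0.6,0],"claw":255},
    {"twist":[0,0,0],"travel":[0.7,-0.5,0],"claw":255},
    {"twist":[0,0,0],"travel":[0.6,-0.5,0],"claw":255},
    {"twist":[0,0,0],"travel":[0.6,-0.5,0],"claw":255},
    {"twist":[0,0,0],"travel":[0.6,-0.5,0],"claw":255},
    {"twist":[0,0,2.5],"travel":[0.6,-0.4,0],"claw":255},
    {"twist":[0,0,2.5],"travel":[0.6,-0.4,0],"claw":255},
    {"twist":[0,0,2.5],"travel":[0.5,-0.3,0],"claw":255},
    {"twist":[0,0,2.5],"travel":[0,0,0],"claw":255}
  ]
}}

```text
t: 4.0
ee_pos: [495.3, 60.8, 121.3]
eef_rot: [0.104, 0.995, -0.0, 0.0]
ft_force: [0.7, -0.6, -0.7]
finger_gap: 0.0
gripper_force: 0.0
```

{"fn": "drive_tool", "kwargs": {
  "deltas": [
    {"twist":[0,0,2.5],"travel":[0.4,-0.2,0],"claw":255},
    {"twist":[0,0,2.5],"travel":[0.5,-0.2,0],"claw":255},
    {"twist":[0,0,2.5],"travel":[0.5,-0.2,0],"claw":255},
    {"twist":[0,0,2.5],"travel":[0.5,-0.2,0],"claw":255},
    {"twist":[0,0,2.3],"travel":[0.4,-0.1,0],"claw":255},
    {"twist":[0,0,0],"travel":[0.4,-0.1,0],"claw":255},
    {"twist":[0,0,0],"travel":[0.3,-0.1,0],"claw":255},
    {"twist":[0,0,0],"travel":[0,0,0],"claw":255}
  ]
}}

```text
t: 4.8
ee_pos: [524.9, 50.4, 121.3]
eef_rot: [-0.002, 1.0, -0.0, 0.0]
ft_force: [-0.7, -0.5, 0.0]
finger_gap: 0.1
gripper_force: 0.0
```

```bash
python3 - <<'E'
from h import *
f=env.grab_frame("top"); g=env.grab_frame("side")
o=lambda f,u,v:cv2.resize(f["image"][v:v+150,u:u+200,::-1],(600,450),interpolation=2)
cv2.imwrite("pics/b.png",cv2.resize(np.hstack([o(f,200,150),o(g,230,130)]),(800,300)))
E
```

```text
(no output)
```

View pics/b.png

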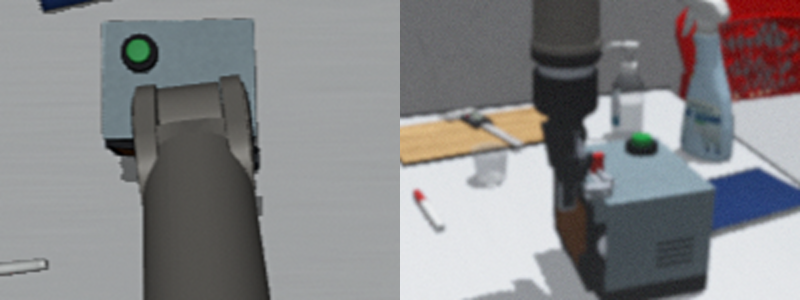

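The door follows the fingers and is now nearly shut; the gripper's body is clear above the red tab. I finish slowly, watching the force.

{"fn": "drive_tool", "kwargs": {
  "deltas": [
    {"twist":[0,0,0],"travel":[0.2,0,0],"claw":255},
    {"twist":[0,0,0],"travel":[0.2,0,0],"claw":255},
    {"twist":[0,0,0],"travel":[0.2,0,0],"claw":255},
    {"twist":[0,0,0],"travel":[0.1,0,0],"claw":255},
    {"twist":[0,0,0],"travel":[0.1,0,0],"claw":255}
  ]
}}

```text
t: 5.4
ee_pos: [532.5, 50.7, 121.3]
eef_rot: [-0.002, 1.0, 0.0, -0.0]
ft_force: [-0.2, 0.4, 0.2]
finger_gap: -0.3
gripper_force: 0.2
```

{"fn": "drive_tool", "kwargs": {
  "deltas": [
    {"twist":[0,0,0],"travel":[0.1,0,0],"claw":255},
    {"twist":[0,0,0],"travel":[0.1,0,0],"claw":255}
  ]
}}

```text
t: 5.6
ee_pos: [534.4, 50.6, 121.3]
eef_rot: [-0.002, 1.0, -0.0, -0.0]
ft_force: [-0.4, -0.0, 0.1]
finger_gap: -0.3
gripper_force: 0.2
```

{"fn": "drive_tool", "kwargs": {
  "deltas": [
    {"twist":[0,0,0],"travel":[0.1,0,0],"claw":255},
    {"twist":[0,0,0],"travel":[0.1,0,0],"claw":255}
  ]
}}

```text
t: 5.8
ee_pos: [535.2, 50.6, 121.1]
eef_rot: [-0.002, 1.0, -0.0, -0.001]
ft_force: [-7.0, 1.1, 4.5]
finger_gap: -0.1
gripper_force: 3.3
```

{"fn": "drive_tool", "kwargs": {
  "deltas": [
    {"twist":[0,0,0],"travel":[0.1,0,0],"claw":255},
    {"twist":[0,0,0],"travel":[0,0,0],"claw":255}
  ]
}}

```text
t: 6.0
ee_pos: [535.2, 50.6, 120.9]
eef_rot: [-0.002, 1.0, -0.0, -0.002]
ft_force: [-6.8, -0.1, 4.6]
finger_gap: 0.0
gripper_force: 3.7
```

{"fn": "drive_tool", "kwargs": {
  "deltas": [
    {"twist":[0,0,0],"travel":[-0.3,0,0],"claw":255},
    {"twist":[0,0,0],"travel":[-1.5,0,0],"claw":255},
    {"twist":[0,0,0],"travel":[-2,0,0],"claw":255},
    {"twist":[0,0,0],"travel":[0,2,4],"claw":255},
    {"twist":[0,0,0],"travel":[0,4,3],"claw":255},
    {"twist":[0,0,0],"travel":[-1,4.5,0],"claw":255},
    {"twist":[0,0,0],"travel":[0,4.5,0],"claw":255},
    {"twist":[0,0,0],"travel":[0,2,0],"claw":255},
    {"twist":[0,0,0],"travel":[0,0,0],"claw":255}
  ]
}}

```text
t: 6.9
ee_pos: [489.1, 225.2, 191.5]
eef_rot: [-0.005, 1.0, 0.001, 0.001]
ft_force: [-0.8, -0.2, 0.1]
finger_gap: -0.0
gripper_force: 0.0
```

```bash
python3 - <<'E'
from h import *
np.set_printoptions(precision=1,suppress=True)
f=env.grab_frame("top"); g=env.grab_frame("side")
o=lambda f,u,v:cv2.resize(f["image"][v:v+120,u:u+160,::-1],(400,300),interpolation=2)
cv2.imwrite("pics/c.png",np.hstack([o(f,220,140),o(g,260,170)]))
for n,F in(("top",f),("side",g)):
    C=cloud(F);I=F["image"].astype(int);x,y,z=np.moveaxis(C,-1,0)
    R,G,B=np.moveaxis(I,-1,0); reg=(x>530)&(x<700)&(y>-20)&(y<180)&(z>151)&(z<190)
    for k,m in(("red",(R>110)&(G<80)&(B<80)&reg&(z>172)),("green",(G>R+40)&(G>B+30)&reg),("hi_front",reg&(x<578)&(y<40)&(z>158))):
        P=C[m];print(n,k,len(P)); 
        if len(P):print(np.percentile(P,[3,50,97],0))
    m=(x>530)&(x<560)&(y>-20)&(y<180)&(z>135)&(z<151)
    P=C[m]; 
    if n=="top": print("doortop",np.percentile(P,[3,50,97],0),cv2.fitLine(P[:,:2].astype(np.float32),cv2.DIST_HUBER,0,.01,.01).ravel())
E
```

```text
top red 23
[[566.8  70.6 174.2]
 [573.7  73.  177.2]
 [580.9  77.6 179.5]]
top green 107
[[642.7 114.2 167.1]
 [654.  125.6 171.9]
 [665.6 137.1 174.7]]
top hi_front 106
[[549.3   9.2 159.7]
 [565.4  18.3 163.7]
 [577.1  39.2 166.7]]
doortop [[546.   -2.3 142.8]
 [551.5  88.8 147.8]
 [559.6 166.2 150.6]] [  0.    1.  551.8  86.8]
side red 10
[[565.9  68.3 174.7]
 [571.6  69.7 176. ]
 [577.1  72.  178.5]]
side green 47
[[640.6 112.6 166.2]
 [650.2 118.2 172.2]
 [662.1 133.3 174.4]]
side hi_front 60
[[548.7   5.4 158.5]
 [565.6  13.9 164.7]
 [576.5  39.2 165.8]]
```

View pics/c.png

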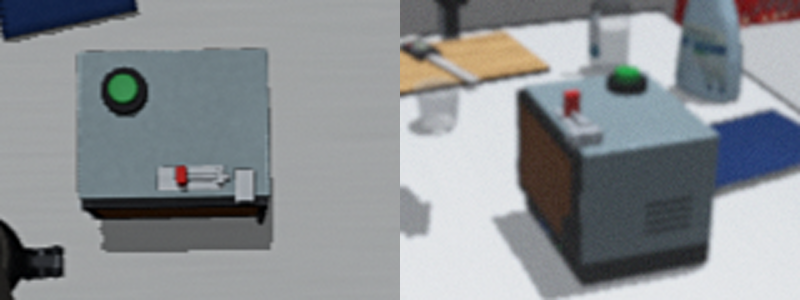

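The door lies flat and shut across the front (left picture, row ~205). The red tab is at (181,176) and the staple at (244,185), in line with the rod. Next, behind the tab.

{"fn": "drive_tool", "kwargs": {
  "deltas": [
    {"twist":[0,0,0],"travel":[2,-2.6,0],"claw":255},
    {"twist":[0,0,0],"travel":[3,-3.9,0],"claw":255},
    {"twist":[0,0,0],"travel":[2.4,-3.1,0],"claw":255},
    {"twist":[0,0,0],"travel":[1.0,-1.2,0],"claw":255},
    {"twist":[0,0,0],"travel":[0,0,-1.5],"claw":255},
    {"twist":[0,0,0],"travel":[0,0,-1.2],"claw":255},
    {"twist":[0,0,0],"travel":[0,0,0],"claw":255}
  ]
}}

```text
t: 7.7
ee_pos: [571.6, 112.1, 162.3]
eef_rot: [-0.002, 1.0, -0.001, -0.002]
ft_force: [-0.2, 0.1, 0.4]
finger_gap: 0.1
gripper_force: 0.0
```

{"fn": "drive_tool", "kwargs": {
  "deltas": [
    {"twist":[0,0,0],"travel":[0,-0.8,0],"claw":255},
    {"twist":[0,0,0],"travel":[0,-0.8,0],"claw":255},
    {"twist":[0,0,0],"travel":[0,-0.4,0],"claw":255},
    {"twist":[0,0,0],"travel":[0,-0.4,0],"claw":255},
    {"twist":[0,0,0],"travel":[0,0,0],"claw":255}
  ]
}}

```text
t: 8.2
ee_pos: [573.6, 88.1, 164.7]
eef_rot: [-0.002, 1.0, 0.0, 0.0]
ft_force: [-0.7, 0.4, -0.2]
finger_gap: -0.1
gripper_force: 0.0
```

{"fn": "drive_tool", "kwargs": {
  "deltas": [
    {"twist":[0,0,0],"travel":[0,-0.4,0],"claw":255},
    {"twist":[0,0,0],"travel":[0,-0.4,0],"claw":255},
    {"twist":[0,0,0],"travel":[0,-0.4,0],"claw":255},
    {"twist":[0,0,0],"travel":[0,-0.4,0],"claw":255},
    {"twist":[0,0,0],"travel":[0,-0.4,0],"claw":255},
    {"twist":[0,0,0],"travel":[0,-0.2,0],"claw":255}
  ]
}}

```text
t: 8.8
ee_pos: [573.5, 68.4, 164.4]
eef_rot: [-0.003, 1.0, 0.001, 0.0]
ft_force: [0.1, 9.2, 1.1]
finger_gap: 0.2
gripper_force: 4.6
```

{"fn": "drive_tool", "kwargs": {
  "deltas": [
    {"twist":[0,0,0],"travel":[0,-0.2,0],"claw":255},
    {"twist":[0,0,0],"travel":[0,-0.2,0],"claw":255},
    {"twist":[0,0,0],"travel":[0,-0.2,0],"claw":255}
  ]
}}

```text
t: 9.1
ee_pos: [573.5, 67.9, 164.6]
eef_rot: [-0.005, 1.0, 0.004, 0.0]
ft_force: [-1.3, 20.5, -0.8]
finger_gap: -0.1
gripper_force: 10.2
```

{"fn": "drive_tool", "kwargs": {
  "deltas": [
    {"twist":[0,0,0],"travel":[0,-0.1,0],"claw":255},
    {"twist":[0,0,0],"travel":[0,-0.1,0],"claw":255}
  ]
}}

```text
t: 9.3
ee_pos: [573.4, 67.9, 164.6]
eef_rot: [-0.006, 1.0, 0.005, 0.0]
ft_force: [-0.2, 22.7, -0.4]
finger_gap: 0.1
gripper_force: 11.3
```

{"fn": "drive_tool", "kwargs": {
  "deltas": [
    {"twist":[0,0,0],"travel":[0,-0.1,0],"claw":255},
    {"twist":[0,0,0],"travel":[0,-0.1,0],"claw":255}
  ]
}}

```text
t: 9.5
ee_pos: [573.4, 67.7, 164.6]
eef_rot: [-0.006, 1.0, 0.006, 0.0]
ft_force: [-0.0, 27.1, -0.7]
finger_gap: -0.0
gripper_force: 13.2
```

{"fn": "drive_tool", "kwargs": {
  "deltas": [
    {"twist":[0,0,0],"travel":[0,0.5,0],"claw":255},
    {"twist":[0,0,0],"travel":[0,2,0],"claw":255},
    {"twist":[0,0,0],"travel":[0,1.5,2],"claw":255},
    {"twist":[0,0,0],"travel":[-2,3,1],"claw":255},
    {"twist":[0,0,0],"travel":[-3,4,0],"claw":255},
    {"twist":[0,0,0],"travel":[-2,4,0],"claw":255},
    {"twist":[0,0,0],"travel":[0,2,0],"claw":255},
    {"twist":[0,0,0],"travel":[0,0,0],"claw":255}
  ]
}}

```text
t: 10.3
ee_pos: [502.2, 230.2, 194.2]
eef_rot: [-0.005, 1.0, 0.001, -0.0]
ft_force: [1.0, -1.2, 0.3]
finger_gap: 0.0
gripper_force: 0.0
```

```bash
python3 - <<'E'
from h import *
np.set_printoptions(precision=1,suppress=True)
f=env.grab_frame("top"); g=env.grab_frame("side")
o=lambda f,u,v:cv2.resize(f["image"][v:v+60,u:u+80,::-1],(400,300),interpolation=2)
cv2.imwrite("pics/d.png",np.hstack([o(f,250,165),o(g,290,180)]))
for n,F in(("top",f),("side",g)):
    C=cloud(F);I=F["image"].astype(int);x,y,z=np.moveaxis(C,-1,0)
    R,G,B=np.moveaxis(I,-1,0); reg=(x>530)&(x<700)&(y>-20)&(y<180)&(z>151)&(z<190)
    P=C[(R>110)&(G<80)&(B<80)&reg&(z>170)]
    if len(P):print(n,len(P),np.percentile(P,[3,50,97],0))
E
```

```text
top 27 [[566.6  47.9 174.6]
 [573.3  50.3 177.2]
 [580.5  54.9 180. ]]
side 15 [[564.6  44.4 173.4]
 [571.5  46.8 175.9]
 [576.9  49.7 179.4]]
```

View pics/d.png

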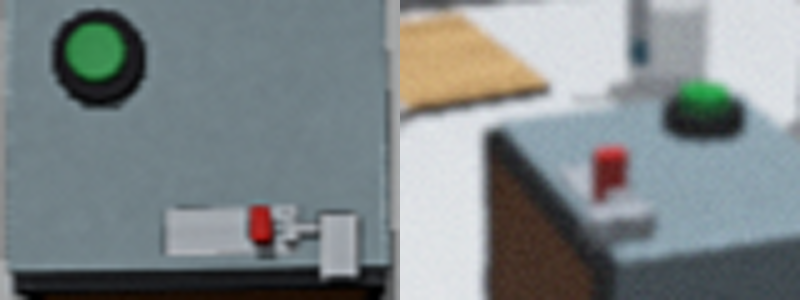

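The crop shows the tab at (261,225) left, with the staple over the rod's end at (338,245). It moved about 23 mm and then resisted with 27 N, so it may be short of home. I'll check what stopped it.

```bash
python3 - <<'E'
from h import *
np.set_printoptions(precision=0,suppress=True,linewidth=220)
f=env.grab_frame("top"); g=env.grab_frame("side")
C=cloud(f)
print("y",C[213,282:326,1]);print("x",C[200:226,303,0])
for r in range(204,224): print(r,round(float(C[r,300,0])),C[r,282:330,2])
o=lambda F,u,v:cv2.resize(F["image"][v:v+30,u:u+40,::-1],(400,300),interpolation=cv2.INTER_CUBIC)
im=np.hstack([o(f,287,198),o(g,312,197)]);cv2.imwrite("pics/e.png",cv2.convertScaleAbs(im,alpha=1.3))
D=np.load("top0.npz")["C"]
print("before");[print(r,D[r,282:330,2]) for r in range(206,216)]
E
```

```text
y [98. 95. 93. 91. 88. 86. 84. 81. 79. 77. 74. 72. 70. 67. 65. 63. 60. 58. 55. 53. 50. 48. 46. 44. 42. 39. 37. 35. 32. 30. 28. 25. 23. 21. 18. 16. 14. 12.  9.  7.  4.  2. -0. -3.]
x [598. 596. 593. 591. 589. 586. 580. 578. 576. 573. 571. 569. 567. 565. 565. 563. 561. 558. 556. 554. 551. 549. 547. 547. 547. 547.]
204 589 [150. 151. 151. 151. 152. 150. 149. 149. 150. 152. 152. 153. 151. 154. 149. 153. 152. 152. 150. 148. 150. 146. 149. 154. 150. 151. 146. 148. 150. 150. 151. 148. 152. 151. 149. 151. 147. 148. 153. 154. 150. 150. 150.
 149. 152. 148.  -0.  -2.]
205 587 [ 153.  150. 1214.  153.  148.  151.  152.  149.  149.  149.  153.  149.  149.  148.  151.  151.  151.  152.  149.  146.  148.  152.  148.  147.  150.  150.  149.  150.  150.  151.  150.  150.  151.  154.  149.  151.
  148. 1214.  150.  153.  152.  153.  148.  150.  148.  149.    1.   -0.]
206 580 [150. 146. 151. 152. 151. 152. 149. 154. 150. 149. 151. 153. 151. 151. 152. 154. 151. 154. 179. 179. 177. 176. 149. 156. 150. 153. 151. 150. 149. 150. 150. 153. 150. 151. 153. 151. 149. 150. 151. 149. 149. 152. 155.
 151. 149. 1
[... 6106 characters left out ...]
150. 173. 171. 175. 172. 165. 155. 149. 153. 150. 148. 154. 151. 149. 153. 153. 156. 159. 158. 160. 151. 146. 148. 152. 150. 149. 154. 151. 148. 146. 152. 150. 151. 151. 150. 153.
 149. 152. 150.   2.   1.]
214 [150. 156. 153. 151. 155. 147. 151. 152. 151. 151. 151. 158. 155. 154. 154. 152. 148. 150. 150. 149. 153. 148. 153. 149. 152. 152. 151. 151. 147. 152. 154. 152. 150. 151. 149. 152. 149. 151. 153. 148. 146. 151. 153.
 148. 152. 146.   3.   5.]
215 [151. 150. 154. 151. 148. 150. 155. 152. 150. 153. 151. 153. 151. 151. 156. 152. 151. 151. 149. 152. 152. 151. 150. 148. 152. 152. 156. 152. 148. 146. 151. 149. 148. 150. 149. 149. 152. 153. 151. 151. 152. 149. 151.
 150. 151. 150.   7.   2.]
```

View pics/e.png

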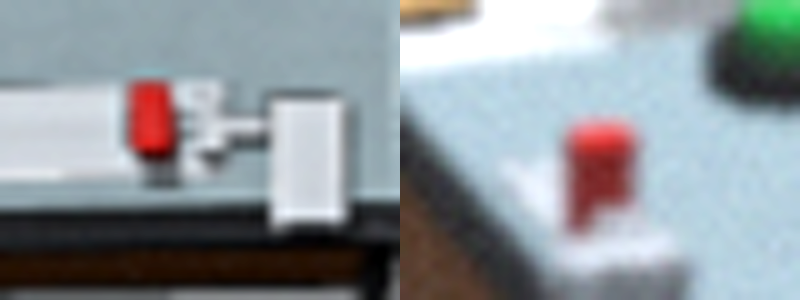

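The tab's right edge (y≈45) stands about 4 mm off the guide (y 37–42). The rod runs under the staple out to its far side, and the tab took 27 N without moving, so the bolt is at its stop: 7 mm further would run into the guide, which is said to be clear of its travel. Next, the button.

{"fn": "drive_tool", "kwargs": {
  "deltas": [
    {"twist":[0,0,0],"travel":[2,-1.4,0],"claw":255},
    {"twist":[0,0,0],"travel":[4,-2.7,0],"claw":255},
    {"twist":[0,0,0],"travel":[4,-2.7,0],"claw":255},
    {"twist":[0,0,0],"travel":[3.2,-2.2,0],"claw":255},
    {"twist":[0,0,0],"travel":[2,-1.4,0],"claw":255},
    {"twist":[0,0,0],"travel":[0,0,-0.8],"claw":255},
    {"twist":[0,0,0],"travel":[0,0,-0.6],"claw":255},
    {"twist":[0,0,0],"travel":[0,0,0],"claw":255}
  ]
}}

```text
t: 11.3
ee_pos: [653.6, 122.8, 178.7]
eef_rot: [-0.002, 1.0, -0.0, -0.002]
ft_force: [-0.8, 0.3, -0.7]
finger_gap: 0.2
gripper_force: 0.0
```

{"fn": "drive_tool", "kwargs": {
  "deltas": [
    {"twist":[0,0,0],"travel":[0,0,-0.2],"claw":255},
    {"twist":[0,0,0],"travel":[0,0,-0.2],"claw":255},
    {"twist":[0,0,0],"travel":[0,0,-0.2],"claw":255},
    {"twist":[0,0,0],"travel":[0,0,-0.2],"claw":255}
  ]
}}

```text
t: 11.7
ee_pos: [655.3, 123.0, 172.4]
eef_rot: [-0.002, 1.0, 0.0, 0.0]
ft_force: [-0.5, -0.6, -0.3]
finger_gap: -0.0
gripper_force: 0.0
```

{"fn": "drive_tool", "kwargs": {
  "deltas": [
    {"twist":[0,0,0],"travel":[0,0,-0.2],"claw":255},
    {"twist":[0,0,0],"travel":[0,0,-0.1],"claw":255}
  ]
}}

```text
t: 11.9
ee_pos: [655.3, 123.0, 169.4]
eef_rot: [-0.002, 1.0, 0.0, -0.0]
ft_force: [-0.6, 0.4, 3.3]
finger_gap: 0.1
gripper_force: 1.5
```

{"fn": "drive_tool", "kwargs": {
  "deltas": [
    {"twist":[0,0,0],"travel":[0,0,0.5],"claw":255},
    {"twist":[0,0,0],"travel":[0,0.3,0],"claw":255},
    {"twist":[0,0,0],"travel":[0,0,-0.3],"claw":255},
    {"twist":[0,0,0],"travel":[0,0,-0.2],"claw":255},
    {"twist":[0,0,0],"travel":[0,0,-0.2],"claw":255},
    {"twist":[0,0,0],"travel":[0,0,-0.1],"claw":255}
  ]
}}

```text
t: 12.5
ee_pos: [655.7, 126.2, 166.6]
eef_rot: [-0.002, 1.0, 0.0, 0.0]
ft_force: [0.7, 1.5, 4.4]
finger_gap: 0.2
gripper_force: 2.3
```

{"fn": "drive_tool", "kwargs": {
  "deltas": [
    {"twist":[0,0,0],"travel":[0,0,-0.1],"claw":255},
    {"twist":[0,0,0],"travel":[0,0,-0.1],"claw":255}
  ]
}}

```text
t: 12.7
ee_pos: [655.8, 126.2, 166.0]
eef_rot: [-0.002, 1.0, 0.001, 0.001]
ft_force: [-5.1, 1.4, 17.4]
finger_gap: -0.0
gripper_force: 8.6
```

{"fn": "drive_tool", "kwargs": {
  "deltas": [
    {"twist":[0,0,0],"travel":[0,0,-0.1],"claw":255},
    {"twist":[0,0,0],"travel":[0,0,0],"claw":255}
  ]
}}

```text
t: 12.9
ee_pos: [655.8, 126.2, 165.9]
eef_rot: [-0.002, 1.0, 0.001, 0.001]
ft_force: [-6.1, 1.0, 17.5]
finger_gap: 0.1
gripper_force: 8.9
```

Bottomed out at 17 N, 6 mm down. Release, retreat and check.

{"fn": "drive_tool", "kwargs": {
  "deltas": [
    {"twist":[0,0,0],"travel":[0,0,0.5],"claw":255},
    {"twist":[0,0,0],"travel":[0,0,1.5],"claw":255},
    {"twist":[0,0,0],"travel":[0,0,4],"claw":255},
    {"twist":[0,0,0],"travel":[0,4,2],"claw":255},
    {"twist":[0,0,0],"travel":[-1,4.5,0],"claw":255},
    {"twist":[0,0,0],"travel":[-1,4.5,0],"claw":255},
    {"twist":[0,0,0],"travel":[-1,4,0],"claw":255},
    {"twist":[0,0,0],"travel":[0,2,0],"claw":255},
    {"twist":[0,0,0],"travel":[0,0,0],"claw":255}
  ]
}}

```text
t: 13.8
ee_pos: [623.9, 319.6, 242.8]
eef_rot: [-0.005, 1.0, 0.0, -0.001]
ft_force: [0.5, 0.6, 0.3]
finger_gap: -0.1
gripper_force: 0.0
```

```bash
python3 - <<'E'
from h import *
np.set_printoptions(precision=1,suppress=True)
f=env.grab_frame("top"); g=env.grab_frame("side")
o=lambda f,u,v:cv2.resize(f["image"][v:v+90,u:u+120,::-1],(400,300),interpolation=2)
cv2.imwrite("pics/f.png",np.hstack([o(f,230,150),o(g,270,175)]))
for n,F in(("top",f),("side",g)):
    C=cloud(F);I=F["image"].astype(int);x,y,z=np.moveaxis(C,-1,0)
    R,G,B=np.moveaxis(I,-1,0); reg=(x>530)&(x<700)&(y>-20)&(y<180)&(z>151)&(z<190)
    print(n,"red",np.median(C[(R>110)&(G<80)&(B<80)&reg&(z>172)],0),"green",np.median(C[(G>R+40)&(G>B+30)&reg],0))
    m=(x>530)&(x<556)&(y>-20)&(y<180)&(z>135)&(z<151)
    if n=="top":print(cv2.fitLine(C[m][:,:2].astype(np.float32),cv2.DIST_HUBER,0,.01,.01).ravel())
E
```

```text
top red [573.2  50.3 177.6] green [654.2 125.7 171.4]
[  0.    1.  549.7  86.1]
side red [571.8  47.  176.2] green [651.8 117.6 171.7]
```

View pics/f.png

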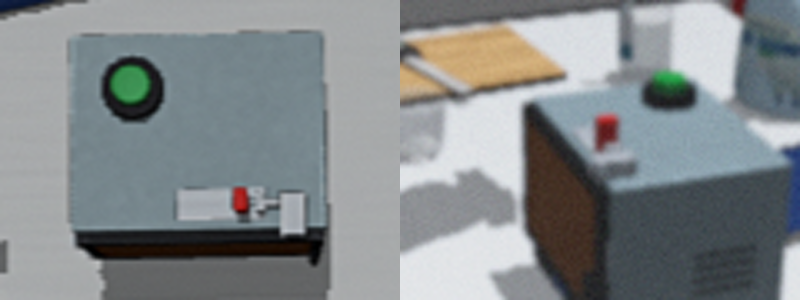

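The picture shows the door shut, the tab (240,200) at the guide with the rod through the staple, and the green button (130,85) back up at its first height, with the arm clear.

```bash
python3 -c "
from plant import env
print(env.sign_off())"
```

```text
the job is handed in; nothing more can be done
None
```

The job is handed in: the door was pushed shut gently, the bolt pushed to a hard stop (about 23 mm of travel, not the full 30, so I judged it home from its position against the guide and 27 N without moving), and the start button pressed right down and released.

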